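# Put the rolling pin back together

### The job

The rolling pin was taken apart for washing. Lift the steel axle off its rest by the bare shank, start it well into the bore of the wooden barrel and let go of it there; then take a fresh grip on its wooden handle and push it gently, without forcing, until it has clicked into the far handle and its steel collar sits against the end of the barrel. Leave the whole pin lying in its cradle and disturb nothing else.

Things in the scene. Friction and masses are not known exactly. Their poses are not given: they have to be found in the camera images.
- axle: loose steel axle of the rolling pin, 0.24 kg: bare round shank 12 mm thick, 215 mm long, with a rounded nose and a groove 13 mm behind it; then a steel collar 27 mm across, 10 mm long; then a wooden handle. Origin on its axis at the collar's front face (shoulder); +x runs along the shank to the nose. Balances about 73 mm ahead of the origin. Starts lying level, axis 52 mm above the table.
- axle_handle: turned wooden handle fixed to the axle, about 28 mm thick, from 10 to 102 mm behind the shoulder; same origin and axes as the axle (it lies along -x). Let go partway in, the axle sags in the bore by up to 0.04 rad, handle down; lifted level again it slides freely.
- tip (a point): end of the axle's nose, on the axis, 215 mm ahead of the shoulder
- shoulder (a point): centre of the collar's front face, which must come against the barrel's end
- barrel: the pin's light wooden barrel, 60 mm across, 190 mm long, 0.55 kg, lying loose in its cradle, axis level and 65 mm above the table. Origin on the axis at mid-length; +x is the way the axle goes in. A straight bore 14.8 mm across opens at the -x end and runs on into the far handle, already fitted at the +x end (steel collar 34 mm across, then wood, ending 216 mm from the origin).
- mouth (a point): centre of the bore's open end, 95 mm before the barrel's origin, in a white bush that breaks at over 40 N between axle and barrel (push with under 25 N); axes as the barrel's. 202 mm in from here, in the far collar, spring balls snap into the axle's groove: the nose meets them with the shoulder 14 mm from the mouth, they resist with 5 to 15 N until 7 mm are left, then let it drop in.
- cradle: fixed wooden cradle: base board 212x100x12, two V saddles 58 mm high, and across its +x end a slotted fence 88 mm high whose near face, 105 mm from the origin, stops the barrel's far face. The barrel starts 6 to 18 mm short of it and slides on to it under a push of a few N. Origin under its middle on the table; +x the way the axle goes in.
- axle_rest: fixed wooden rest, 310x52 mm: a fork 58 mm high under the shank 26 to 38 mm behind the nose, and a trough 60 mm high round the axle's handle that hides its sides; between them 175 mm of bare shank lie free, 34 mm above the rest's base. Origin underneath, 80 mm ahead of the shoulder, axes as the axle's. The axle lifts straight up out.
- purple_crate: fixed purple crate on the left of the table, 552 mm along x, 375 along y, 195 high, open at the top; origin under its middle, axes as the world's; keep clear of it
- timer: red and white clockwork kitchen timer, 68 mm across, 57 high; bystander, leave it
- pepper: grey pepper shaker, 44 mm across, 90 high; bystander, leave it
- tape: roll of beige tape lying flat, 103 mm across, 25 high; bystander, leave it
- lemon: yellow lemon, 66x51x51; bystander, leave it
- garlic: white bulb of garlic, 58x57x57; bystander, leave it
- peeler: yellow peeler, 170x25x18; bystander, leave it

How it is judged:
On the way, in this order (a step that is already met when the one before it is completed fails the run):
1. the axle is partway in the bore (nose at least 70 mm in, collar still at least 30 mm out) and the fingers have let go of it (x of tip in the frame of mouth above 0.07 m and x of shoulder in the frame of mouth below -0.03 m and y of tip in the frame of mouth between -0.004 and 0.004 m and z of tip in the frame of mouth between -0.004 and 0.004 m and angle between the x axis of axle and the x axis of barrel, either way round below 0.06 rad and contact force between the fingers and axle below 0.1 N), for 0.2 s.
2. the fingers press on the axle's wooden handle while its collar is still at least 20 mm out (contact force between the fingers and axle_handle above 1 N and x of shoulder in the frame of mouth below -0.02 m and y of tip in the frame of mouth between -0.004 and 0.004 m and z of tip in the frame of mouth between -0.004 and 0.004 m and angle between the x axis of axle and the x axis of barrel, either way round below 0.06 rad), for 0.1 s.
At the end, for the whole second after the job is handed in: The axle is home in the barrel's bore, its collar within 2 mm of the barrel's end, and the pin lies at rest in the cradle's saddles (axis within 7 mm of its starting height, within 0.08 rad of the cradle's line, at most 25 mm back from the cradle's middle), let go (x of shoulder in the frame of mouth above -0.002 m and y of tip in the frame of mouth between -0.004 and 0.004 m and z of tip in the frame of mouth between -0.004 and 0.004 m and angle between the x axis of axle and the x axis of barrel, either way round below 0.06 rad and z of barrel in the frame of cradle between 0.058 and 0.072 m and x of barrel in the frame of cradle above -0.025 m and angle between the x axis of barrel and the x axis of cradle, either way round below 0.08 rad and linear speed of each of axle, barrel below 0.02 m/s); the robot touches nothing.
It fails at once if more than 40 N between axle and barrel (contact force between axle and barrel above 40 N).
It fails at once if a bystander is moved by more than 20 mm (distance of any of timer, pepper, tape, lemon, garlic, peeler from where it was at the start of the episode above 0.02 m).
It also fails if it takes over 72 s, if anything falls off the work surface, if the arm or the gripper's body presses on something with over 40 N, if the wrist force passes 120 N, or if a joint passes its speed limit or range.

### The arm

A 7-joint arm with a two-finger parallel gripper is mounted at the origin on a cart in front of the work surface, level with it; the furniture and walls round the work are solid. World frame = base frame: x ahead of the robot, y to its left, z up, the work surface at z = 0. Lengths are in m, angles in rad, forces in N, time in s.
With the tool pointing down it reaches from about 0.4 to 0.85 m from the base axis. Payload 10.4 kg.
Tool frame: the origin (TCP) lies at the very end of the fingers, on their centre line; the grasp point (between the pads) lies grip_point_offset behind it (grip_point_offset is the distance from the TCP to the grasp point, in m); z points along the fingers, y is the line along which they close (so a half turn about z gives the same grasp; the last joint's range is limited). The gripper opens to 87 mm and grips with 3 to 60 N. Pads are 19 mm wide; open, the fingers measure 117 mm over their backs; the gripper's body (75 mm by 190 mm) begins 51 mm behind the grasp point.
Start: joints at [1.312, 0.332, -0.065, 1.46, 0.022, 1.35, -0.088], TCP at [0.146, -0.608, 0.223] pointing down, gripper open.
Joint ranges: [-2.6, 2.6], [-0.5, 2.12], [-1.47, 1.34], [0.16, 2.42], [-1.27, 4.41], [0.06, 2.06], [-2.6, 2.6]. Speed limits (rad/s): [2.22, 2.22, 2.79, 2.79, 3.14, 3.14, 3.14].

### API

Orientations are given as a unit quaternion [w, x, y, z].
In Python, from bench import get_state, camera, finish_job, spot_in, trace, grip_point_offset gives the robot as it stands.
- The arm moves only by the shell command python3 -m creep 'ROWS' [OPENING] [FORCE]. ROWS is a JSON object of lists of equal length, an entry for each row: "delta_pos": the shift along the world's x, y, z in m, a list of three; "angular": the turn, a rotation vector about the world's x, y, z in rad, a list of three. In form: {"delta_pos": [[x, y, z], ...], "angular": [[wx, wy, wz], ...]}. A call has 1 to 8 rows; each row is the pose to reach, as a shift and turn from the pose commanded when the call began; what a row does not reach only later rows make up. A row lasts 1/8 s, in which the tool goes at most 62.5 mm and 10.7 degrees, less where a joint would pass 70% of its speed; a pose out of reach is approached as far as the arm can. A call with a gripper value outside its range is refused whole. OPENING is the finger opening in m, from 0 to 0.087, set as the call begins (- or left out, the last holds). The fingers move at their own pace and stop on an object; FORCE is the grip in N (left out, the last holds). Time passes only in rows, so rows that repeat a pose let the fingers close. It gives the time, the measured TCP pose, the force, the opening and the grip force at its end, in the units of the state.
- get_state(): the state, without advancing time (a new reading comes with each control period).
- camera(name): name is "scene" or "top" or "wrist"; returns a dict with "frame" (400x640x3 uint8, red, green, blue), "camera_matrix" (3x3 intrinsics, pixels), "rvec" (rotation vector, rad) and "tvec" (3), from world to camera coordinates, as OpenCV has them; the wrist camera has in their place "tool_from_camera" (4x4, takes a point from camera to tool coordinates, whose origin is the TCP and whose axes are the flange's). Camera axes: x right, y down, z forward; pixel columns grow to the right and rows downward; lengths in m; the calibration is good to about 2 mm. The wrist camera is an equidistant fisheye: a pixel r from the principal point sees the ray r / f radians off the axis. A picture is of the moment at which its call begins: read the wrist's pose just before it. There is no depth.
- finish_job(): hands the job in; it is judged then, once.
Trained networks look in a picture, given as the dict that the camera call returned (one of the last four; its "shot" number tells which), for a name from the list of things; names that differ only in an ending like _2 or _b are one class to them, and where a whole thing is asked for, a point or a joint stands for the part that bears it (a point fixed in the world has none). Each returns a list of dicts, best first, with "p" (0 to 1); they miss things now and then, are a little off and sometimes report something else, mostly with a low value. They report only what shows in the picture. A call takes as long as a camera call.
- spot_in(picture, target): "position" ([column, row] in pixels, amid what is visible of it).
- trace(picture, target): "region" (400x640 bool, what is visible of it) and "position" ([column, row] in pixels, amid what is visible of it).
The state is a dict: "time_s": time; "joint_positions": joint angles; "qvel": joint speeds; "joint_torque": joint torques, N m; "tcp_pos": TCP position; "orientation": TCP orientation; "ft_force": force on the tool from outside, world axes, zero at the start; "torque": the same for the moment, N m; "grip_width": finger opening in m; "finger_force": force on a finger pad.
Only numpy, scipy, OpenCV 4.12 (cv2) and the standard library are available. Lean on these libraries where they do the work, as an engineer would, in place of code of your own. Each camera call takes 0.05 s, during which the arm holds its last target. There are 200 camera calls.

## Working session

There is one attempt and no reset: what is moved stays moved. The work goes in short steps, Python scripts to look and compute and a shell command to move; the robot and the scene stay as the last step left them, time stands still between calls to the robot, and variables do not carry over. Pictures are saved under pics/ and viewed, at most 10 in all, crops included, and the job is handed in when it is done.

```bash
mkdir -p pics; ls
python3 - <<'E'
from bench import *
import cv2,numpy as np
s=get_state();print({k:np.round(v,3).tolist() for k,v in s.items()},grip_point_offset)
for n in("scene","top"):
    c=camera(n);cv2.imwrite(f"pics/{n}0.png",c["frame"][:,:,::-1]);print(n,np.round(c["camera_matrix"],1).tolist(),np.round(c["rvec"],3),np.round(c["tvec"],3))
    for t in("axle","axle_handle","barrel","cradle","axle_rest","timer","pepper","tape","lemon","garlic","peeler","mouth","tip"):
        print(t,[(np.round(d["position"]).tolist(),round(d["p"],2)) for d in spot_in(c,t)[:2]])
E
```

```text
pics
{'time_s': 0.0, 'joint_positions': [1.312, 0.333, -0.065, 1.461, 0.022, 1.35, -0.088], 'qvel': [0.001, 0.001, 0.001, -0.0, 0.001, 0.0, -0.002], 'joint_torque': [-0.0, -62.325, 0.024, -38.99, -0.061, 0.04, 0.0], 'tcp_pos': [0.146, -0.607, 0.222], 'orientation': [-0.001, 0.993, 0.118, -0.0], 'ft_force': [-0.005, -0.298, -0.436], 'torque': [-0.001, -0.018, -0.0], 'finger_force': 0.0, 'grip_width': 0.087} 0.0187
scene [[452.0, 0.0, 318.7], [0.0, 452.0, 204.1], [0.0, 0.0, 1.0]] [ 1.079 -2.111  1.262] [0.274 0.3   0.976]
axle [([322.0, 205.0], 0.76)]
axle_handle [([319.0, 214.0], 0.43)]
barrel []
cradle [([401.0, 202.0], 0.79)]
axle_rest []
timer [([317.0, 213.0], 0.71), ([414.0, 240.0], 0.68)]
pepper [([270.0, 284.0], 0.63), ([320.0, 208.0], 0.61)]
tape [([231.0, 311.0], 0.74)]
lemon []
garlic []
peeler [([319.0, 211.0], 0.68), ([398.0, 181.0], 0.61)]
mouth [([396.0, 182.0], 0.94)]
tip [([320.0, 207.0], 0.51)]
top [[368.3, 0.0, 319.3], [0.0, 368.3, 201.1], [0.0, 0.0, 1.0]] [ 2.171 -2.145  0.166] [-0.104  0.548  1.05 ]
axle [([317.0, 189.0], 0.8)]
axle_handle [([305.0, 198.0], 0.58)]
barrel [([427.0, 197.0], 0.88)]
cradle [([417.0, 194.0], 0.78), ([391.0, 280.0], 0.31)]
axle_rest []
timer [([296.0, 139.0], 0.55)]
pepper [([208.0, 265.0], 0.8)]
tape [([163.0, 264.0], 0.95)]
lemon [([428.0, 265.0], 0.57)]
garlic [([456.0, 264.0], 0.76)]
peeler [([392.0, 280.0], 0.8)]
mouth [([432.0, 196.0], 0.71)]
tip [([319.0, 186.0], 0.71)]
```

View pics/scene0.png

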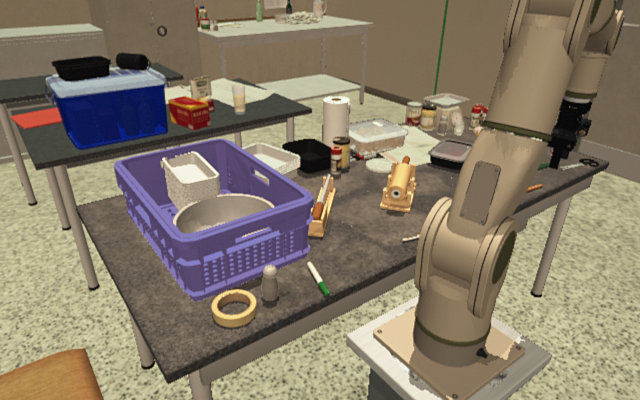

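View pics/top0.png

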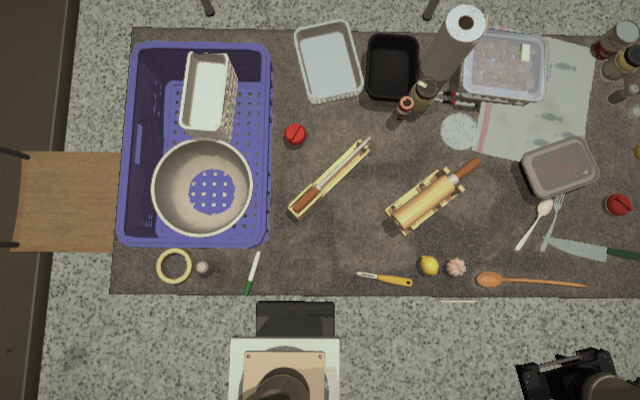

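The top view shows the axle on its rest, handle at (305,200) and nose at (369,139). The barrel's mouth end is near (397,222), and its far handle is at (478,160). Both point up and to the right.

```bash
cat > h.py <<'E'
from bench import *
import cv2,numpy as np
from scipy.spatial.transform import Rotation as R
def view(n):
    s=get_state();c=camera(n)
    if n=="wrist":
        T=np.eye(4);q=s["orientation"];T[:3,:3]=R.from_quat(q,scalar_first=True).as_matrix();T[:3,3]=s["tcp_pos"]
        c["W"]=T@np.array(c["tool_from_camera"])
    else:
        M=np.eye(4);M[:3,:3]=cv2.Rodrigues(np.array(c["rvec"],float))[0];M[:3,3]=np.ravel(c["tvec"]);c["W"]=np.linalg.inv(M)
    c["fish"]=n=="wrist";return c
def ray(c,p):
    K=np.array(c["camera_matrix"]);a=(np.atleast_2d(p)-K[:2,2])/[K[0,0],K[1,1]]
    if c["fish"]:
        r=np.linalg.norm(a,axis=1,keepdims=True)+1e-12;d=np.hstack([a/r*np.sin(r),np.cos(r)])
    else: d=np.c_[a,np.ones(len(a))]
    d=d@c["W"][:3,:3].T;return c["W"][:3,3],d/np.linalg.norm(d,axis=1,keepdims=True)
def proj(c,P):
    K=np.array(c["camera_matrix"]);q=(np.atleast_2d(P)-c["W"][:3,3])@c["W"][:3,:3]
    if c["fish"]:
        rr=np.linalg.norm(q[:,:2],axis=1,keepdims=True);a=q[:,:2]/(rr+1e-12)*np.arctan2(rr,q[:,2:])
    else: a=q[:,:2]/q[:,2:]
    return a*[K[0,0],K[1,1]]+K[:2,2]
def at(c,p,z):
    o,d=ray(c,p);return o+d*((z-o[2])/d[:,2:])
def tri(obs):
    A=0;b=0
    for c,p in obs:
        o,d=ray(c,p);M=np.eye(3)-np.outer(d[0],d[0]);A=A+M;b=b+M@o
    return np.linalg.solve(A,b)
E
python3 - <<'E'
from h import *
c=view("top")
for n,p,z in(("axh",(293,215),.052),("axnose",(370,138),.052),("mouth",(399,221),.065),("barrel far",(457,177),.065),("farh",(478,160),.065),("lemon",(428,265),.02),("timer",(296,139),.05),("crate edge",(270,200),.195)):
    print(n,np.round(at(c,p,z)[0],3))
c=view("wrist");cv2.imwrite("pics/w0.png",c["frame"][:,:,::-1]);print(np.round(c["W"],3),c["camera_matrix"])
E
```

```text
axh [ 0.505 -0.021  0.052]
axnose [ 0.74  -0.247  0.052]
mouth [ 0.491 -0.326  0.065]
barrel far [ 0.622 -0.499  0.065]
farh [ 0.674 -0.563  0.065]
lemon [ 0.366 -0.42   0.02 ]
timer [ 0.734 -0.025  0.05 ]
crate edge [0.528 0.03  0.195]
[[ 0.234 -0.931 -0.281  0.223]
 [-0.972 -0.224 -0.068 -0.589]
 [ 0.     0.289 -0.957  0.384]
 [ 0.     0.     0.     1.   ]] [[309.70691629   0.         323.84100721]
 [  0.         309.70691629 202.02964302]
 [  0.           0.           1.        ]]
```

```bash
python3 -m creep '{"delta_pos":[[0.02,0.02,0.05],[0.06,0.06,0.08],[0.1,0.1,0.08],[0.14,0.14,0.08],[0.18,0.18,0.08],[0.22,0.22,0.08],[0.26,0.26,0.08],[0.28,0.28,0.08]],"angular":[[0,0,0.1],[0,0,0.25],[0,0,0.4],[0,0,0.55],[0,0,0.7],[0,0,0.85],[0,0,1.0],[0,0,1.1]]}' 0.087 20
python3 -m creep '{"delta_pos":[[0.03,0.03,0],[0.06,0.06,0],[0.1,0.1,0],[0.13,0.14,0],[0.15,0.17,0],[0.15,0.17,0],[0.15,0.17,0],[0.15,0.17,0]],"angular":[[0,0,0.15],[0,0,0.3],[0,0,0.45],[0,0,0.6],[0,0,0.75],[0,0,0.9],[0,0,1.0],[0,0,1.0]]}'
python3 - <<'E'
from h import *
print(np.round(get_state()["joint_positions"],2))
c=view("wrist");cv2.imwrite("pics/w1.png",c["frame"][:,:,::-1])
print(np.round(c["W"],3).tolist())
for t in("axle","axle_handle","barrel","tip","shoulder","mouth"):
    print(t,[(np.round(d["position"],1).tolist(),round(d["p"],2)) for d in spot_in(c,t)[:2]])
E
```

```text
time_s: 2.5
tcp_pos: [0.4282, -0.3248, 0.3029]
orientation: [0.0, 0.783, 0.622, 0.0]
ft_force: [-0.0, -0.9, 0.3]
grip_width: 0.0872
finger_force: 0.0
time_s: 3.5
tcp_pos: [0.576, -0.1578, 0.3025]
orientation: [-0.0, 0.392, 0.92, 0.0]
ft_force: [-0.6, -0.6, 0.2]
grip_width: 0.0869
finger_force: 0.0
[ 0.72  0.31 -0.67  1.38  0.19  1.52  0.82]
[[0.722, 0.663, 0.199, 0.52], [0.692, -0.691, -0.208, -0.101], [-0.0, 0.288, -0.958, 0.464], [0.0, 0.0, 0.0, 1.0]]
axle [([364.7, 133.0], 0.68)]
axle_handle [([367.2, 101.7], 0.59)]
barrel [([204.0, 232.0], 0.8), ([366.0, 100.6], 0.37)]
tip [([363.6, 134.3], 0.8)]
shoulder [([364.3, 133.6], 0.85)]
mouth [([199.2, 236.9], 0.59)]
```

View pics/w1.png

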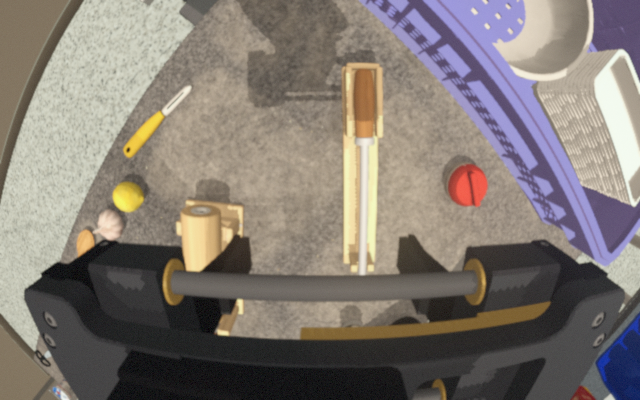

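The wrist view shows the handle end at (365,68), the collar at (364,140) and the bore mouth at (203,210). The gripper hides the nose. I'll take a second, lower view, centred on the mouth.

```bash
python3 -m creep '{"delta_pos":[[-0.02,-0.04,-0.02],[-0.04,-0.08,-0.04],[-0.06,-0.12,-0.07],[-0.07,-0.145,-0.08],[-0.07,-0.145,-0.08],[-0.07,-0.145,-0.08]],"angular":[[0,0,0],[0,0,-0.05],[0,0,-0.08],[0,0,-0.1],[0,0,-0.1],[0,0,-0.1]]}'
python3 - <<'E'
from h import *
c=view("wrist");f=c["frame"];cv2.imwrite("pics/w2.png",cv2.resize(f,None,fx=1.25,fy=1.25)[:,:,::-1])
import pickle;pickle.dump(c,open("w2.pkl","wb"))
for t in("axle","axle_handle","barrel","shoulder","mouth"):
    print(t,[(np.round(d["position"],1).tolist(),round(d["p"],2)) for d in spot_in(c,t)[:2]])
E
```

```text
time_s: 4.6
tcp_pos: [0.5074, -0.3013, 0.2237]
orientation: [0.001, 0.437, 0.9, 0.0]
ft_force: [0.4, -0.1, 0.1]
grip_width: 0.0868
finger_force: 0.0
axle [([491.6, 84.7], 0.87), ([294.9, 241.6], 0.23)]
axle_handle [([484.3, 48.8], 0.93)]
barrel [([302.7, 240.2], 0.74), ([491.3, 83.9], 0.41)]
shoulder [([487.6, 90.5], 0.57)]
mouth [([296.6, 238.1], 0.84)]
```

View pics/w2.png

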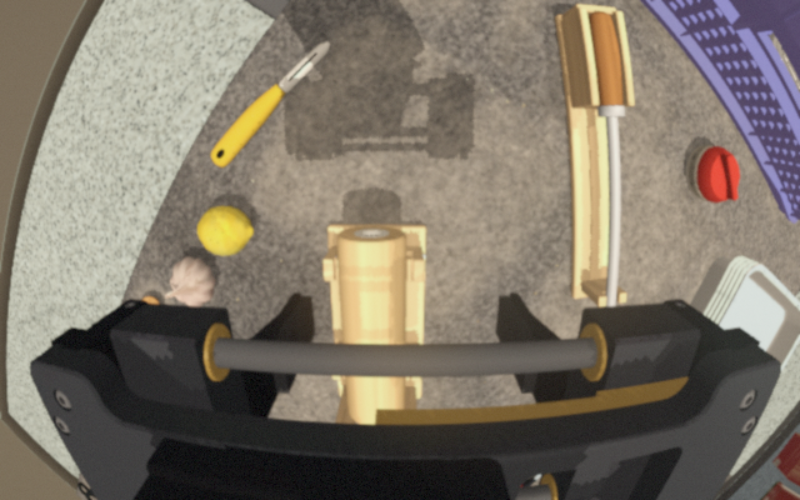

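```bash
python3 -m creep '{"delta_pos":[[-0.02,0.004,-0.04],[-0.04,0.007,-0.085],[-0.04,0.007,-0.085],[-0.04,0.007,-0.085]],"angular":[[0,0,0],[0,0,0],[0,0,0],[0,0,0]]}'
python3 - <<'E'
from h import *
c=view("wrist");f=c["frame"];cv2.imwrite("pics/w3.png",cv2.resize(f[140:300,200:440],None,fx=3.3,fy=3.3,interpolation=cv2.INTER_CUBIC)[:,:,::-1])
import pickle;pickle.dump(c,open("w3.pkl","wb"))
print([ (np.round(d["position"],1).tolist(),round(d["p"],2)) for d in spot_in(c,"mouth")[:2]])
m=trace(c,"barrel")[0]["region"]
for r in range(180,300,10):
    k=np.flatnonzero(m[r]);print(r,k[[0,-1]] if len(k) else None)
for r in(225,235,245): print(r,f[r,270:380].astype(int).sum(1).tolist())
E
```

```text
time_s: 5.4
tcp_pos: [0.4677, -0.2961, 0.1397]
orientation: [0.001, 0.437, 0.899, 0.0]
ft_force: [0.5, 0.2, 0.4]
grip_width: 0.0867
finger_force: 0.0
[([321.4, 266.1], 0.71)]
180 None
190 None
200 None
210 None
220 None
230 None
240 [293 353]
250 [289 356]
260 [289 356]
270 [290 356]
280 None
290 None
225 [406, 391, 388, 380, 364, 345, 361, 393, 400, 403, 408, 401, 399, 395, 390, 388, 390, 389, 382, 377, 374, 377, 385, 381, 383, 383, 380, 373, 375, 377, 379, 370, 371, 375, 361, 366, 372, 370, 368, 368, 366, 368, 371, 368, 379, 385, 387, 382, 387, 382, 382, 384, 384, 375, 372, 374, 370, 372, 372, 370, 379, 370, 375, 378, 374, 379, 375, 373, 382, 376, 368, 372, 377, 370, 368, 364, 366, 366, 362, 365, 363, 365, 365, 362, 367, 371, 369, 373, 376, 379, 383, 388, 389, 385, 394, 380, 396, 394, 389, 389, 400, 417, 431, 427, 423, 412, 412, 421, 427, 454]
235 [409, 409, 411, 408, 397, 416, 448, 472, 480, 488, 486, 487, 480, 484, 489, 482, 480, 480, 466, 476, 479, 479, 478, 475, 479, 475, 468, 455, 440, 424, 399, 393, 374, 368, 364, 364, 353, 355, 344, 341, 346, 343, 342, 340, 331, 332, 331, 33
[... 167 characters left out ...]
 457, 456, 468, 477, 475, 469, 466, 480, 498, 526, 527, 530, 527, 552, 594, 648, 664, 661, 659, 644, 596, 500, 472, 477, 471, 455, 451, 450, 454]
245 [413, 408, 401, 402, 418, 448, 483, 479, 459, 446, 430, 426, 422, 423, 428, 423, 425, 418, 408, 390, 372, 375, 382, 382, 385, 387, 385, 381, 386, 392, 391, 388, 383, 381, 380, 395, 429, 450, 456, 464, 463, 455, 448, 438, 434, 431, 420, 414, 397, 386, 395, 391, 376, 366, 359, 361, 362, 386, 380, 362, 356, 379, 404, 416, 420, 432, 438, 439, 442, 438, 421, 390, 354, 348, 351, 346, 357, 346, 347, 346, 348, 344, 337, 341, 339, 343, 346, 377, 431, 473, 481, 482, 476, 481, 490, 533, 589, 634, 655, 645, 609, 547, 497, 472, 446, 447, 455, 458, 460, 458]
```

View pics/w3.png

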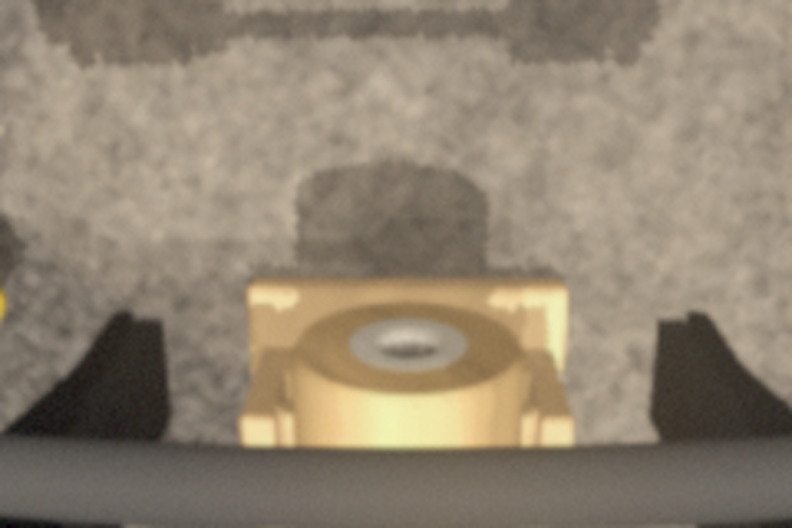

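The close view shows the white bush centred at (324,244). The cradle's board corners are at about (275,226) and (372,226), symmetric about it.

```bash
cat > m1.py <<'E'
from h import *
import pickle
a=pickle.load(open("w2.pkl","rb"));b=pickle.load(open("w3.pkl","rb"))
print("tri mouth",np.round(tri([(a,(296.9,185.7)),(b,(323.9,244.2))]),4),"w3@.065",np.round(at(b,(323.9,244.2),.065),4),"w2@.065",np.round(at(a,(296.9,185.7),.065),4))
L,Rr=at(b,(275.2,226.0),.012)[0],at(b,(372.1,226.0),.012)[0];d=Rr-L;print("board",np.linalg.norm(d),"yaw axis",np.degrees(np.arctan2(d[1],d[0]))-90,(L+Rr)/2)
c=view("top");m=trace(c,"barrel")[0]["region"]
p=np.argwhere(m)[:,::-1].astype(float);w=at(c,p,.065)[:,:2];mu=w.mean(0);v=np.linalg.svd(w-mu,full_matrices=False)[2][0]
t=(w-mu)@v;print("top barrel yaw",np.degrees(np.arctan2(v[1],v[0])),mu,t.min(),t.max())
m=trace(c,"axle")[0]["region"];p=np.argwhere(m)[:,::-1].astype(float);w=at(c,p,.052)[:,:2];mu=w.mean(0);v=np.linalg.svd(w-mu,full_matrices=False)[2][0]
t=(w-mu)@v;print("top axle yaw",np.degrees(np.arctan2(v[1],v[0])),mu,t.min(),t.max(),mu+v*t.min(),mu+v*t.max())
# w2 barrel edges & axle shank edges
g=cv2.GaussianBlur(cv2.cvtColor(a["frame"],cv2.COLOR_RGB2LAB),(3,3),0).astype(int)
m=trace(a,"axle")
E
python3 m1.py
```

```text
tri mouth [ 0.4833 -0.3169  0.0702] w3@.065 [[ 0.4848 -0.3187  0.065 ]] w2@.065 [[ 0.4836 -0.3183  0.065 ]]
board 0.09769085850628423 yaw axis -51.889227561118396 [ 0.48745756 -0.32237396  0.012     ]Traceback (most recent call last):
  File "m1.py", line 6, in <module>
    c=view("top");m=trace(c,"barrel")[0]["region"]
                    ~~~~~~~~~~~~~~~~~^^^
IndexError: list index out of range
```

```bash
python3 -m creep '{"delta_pos":[[0,0.0,0.03],[0.04,0.038,0.03],[0.08,0.076,0.03],[0.12,0.113,0.02],[0.163,0.154,0],[0.163,0.154,0],[0.163,0.154,0]],"angular":[[0,0,0],[0,0,0.05],[0,0,0.1],[0,0,0.1],[0,0,0.1],[0,0,0.1],[0,0,0.1]]}'
python3 - <<'E'
from h import *
import pickle
c=view("wrist");f=c["frame"];cv2.imwrite("pics/w4.png",cv2.resize(f[20:300,200:440],None,fx=2.1,fy=2.1,interpolation=cv2.INTER_CUBIC)[:,:,::-1])
pickle.dump(c,open("w4.pkl","wb"))
for t in("axle_handle","shoulder","axle"):print(t,[ (np.round(d["position"],1).tolist(),round(d["p"],2)) for d in spot_in(c,t)[:2]])
for r in range(160,261,20): print(r,f[r,295:360].astype(int).sum(1).tolist())
c=view("top")
for n,z in (("barrel",.065),("axle",.052)):
  q=trace(c,n)
  if q:
    m=q[0]["region"];p=np.argwhere(m)[:,::-1].astype(float);w=at(c,p,z)[:,:2];mu=w.mean(0);v=np.linalg.svd(w-mu,full_matrices=False)[2][0]
    t=(w-mu)@v;print("top",n,q[0]["p"],np.degrees(np.arctan2(v[1],v[0])),mu,mu+v*t.min(),mu+v*t.max())
E
```

```text
time_s: 6.52
tcp_pos: [0.6292, -0.142, 0.1377]
orientation: [0.0, 0.392, 0.92, -0.0]
ft_force: [-0.0, -1.1, 0.1]
grip_width: 0.0867
finger_force: 0.0
axle_handle [([328.9, 67.5], 0.7)]
shoulder [([332.4, 106.6], 0.64)]
axle [([329.7, 102.9], 0.75)]
160 [463, 486, 502, 507, 495, 471, 495, 600, 668, 695, 701, 703, 707, 705, 701, 694, 683, 676, 669, 670, 670, 665, 668, 666, 666, 629, 557, 485, 479, 502, 523, 546, 563, 573, 579, 582, 580, 572, 561, 548, 534, 555, 621, 680, 699, 699, 700, 699, 697, 698, 697, 694, 693, 694, 695, 698, 696, 697, 692, 681, 644, 549, 475, 465, 478]
180 [453, 440, 444, 452, 456, 456, 455, 512, 610, 675, 700, 705, 707, 706, 700, 695, 683, 679, 675, 672, 669, 665, 668, 670, 668, 663, 635, 552, 501, 501, 524, 545, 559, 573, 582, 582, 581, 576, 565, 556, 543, 548, 613, 679, 698, 702, 700, 701, 700, 698, 695, 692, 691, 693, 698, 697, 701, 709, 709, 695, 663, 572, 481, 455, 456]
200 [471, 483, 488, 490, 475, 467, 441, 449, 547, 635, 679, 700, 705, 704, 703, 702, 697, 686, 676, 673, 669, 668, 667, 668, 666, 657, 628, 559, 531, 576, 626, 660, 690, 710, 729, 734, 736, 7
[... 651 characters left out ...]
1, 690, 674, 665, 646, 626, 597, 594, 629, 657, 663, 669, 665, 663, 664, 668, 670, 677, 677, 681, 682, 683, 680, 670, 644, 597, 552, 509, 495, 497]
260 [405, 415, 418, 414, 421, 426, 419, 404, 402, 405, 454, 545, 621, 660, 674, 673, 670, 666, 669, 666, 663, 664, 664, 662, 659, 659, 659, 655, 623, 573, 552, 587, 623, 648, 668, 683, 686, 674, 662, 646, 622, 592, 581, 610, 648, 665, 668, 672, 680, 677, 675, 677, 673, 675, 679, 678, 679, 677, 664, 624, 556, 505, 484, 491, 498]
top barrel 0.8 127.88104291327102 [ 0.5638452  -0.42088732] [ 0.67728494 -0.5667066 ] [ 0.48138135 -0.31488551]
top axle 0.79 135.39517526561585 [ 0.55974371 -0.06564007] [ 0.61333832 -0.11850042] [ 0.51861085 -0.02507072]
```

View pics/w4.png

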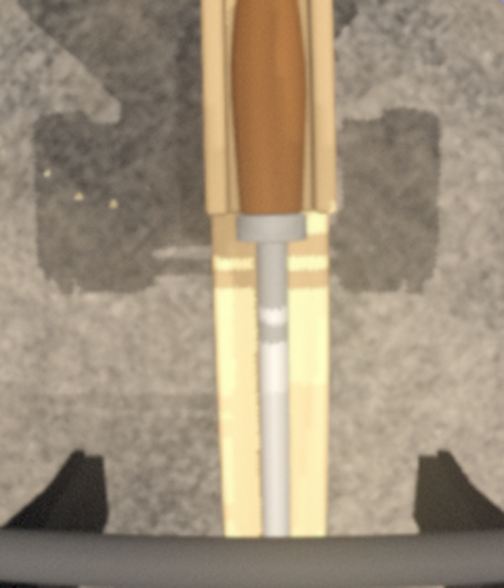

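The view shows the collar's front at (329.5,134.8) and the shank running down to (330.8,260), in line with the tool.

Run:
```python
from h import *
import pickle
c=pickle.load(open("w4.pkl","rb"));f=c["frame"].astype(int).sum(2)
pts=[]
for r in range(150,262,4):
    x=cv2.GaussianBlur(f[r:r+1].astype(np.float32),(5,1),0)[0]
    l=318+np.argmin(x[318:328]);rr=331+np.argmin(x[331:341]); pts.append(((l+rr)/2,r,l,rr))
pts=np.array(pts);k=np.polyfit(pts[:,1],pts[:,0],1);print(k,pts[::6])
for z in(.045,.052,.058):
    P=at(c,[(np.polyval(k,r),r) for r in(136,160,200,255)],z);d=P[-1]-P[1];print(z,np.round(P[0],4),np.degrees(np.arctan2(d[1],d[0])))
# height from second view w2: shank line; shoulder px there
b=pickle.load(open("w2.pkl","rb"))
print(proj(b,at(c,[(329.5,135.5)],.052)),proj(b,at(c,[(329.5,135.5)],.062)), "px in w2 measured ~", (613/1.25,114/1.25))
T=c["W"]@np.linalg.inv(np.array(c["tool_from_camera"]));P=at(c,[(329.5,135.5),(330.8,255)],.052)
print("in tool frame",np.round((np.linalg.inv(T)@np.c_[P,np.ones(2)].T).T,4))
b3=pickle.load(open("w3.pkl","rb"));T3=b3["W"]@np.linalg.inv(np.array(b3["tool_from_camera"]));P=at(b3,(323.9,244.2),.065)
print("mouth in tool3",np.round((np.linalg.inv(T3)@np.r_[P[0],1]),4))
```

```text
[1.72071702e-02 3.26221880e+02] [[329.  150.  322.  336. ]
 [329.  174.  323.  335. ]
 [329.5 198.  323.  336. ]
 [330.  222.  324.  336. ]
 [330.5 246.  324.  337. ]]
0.045 [ 0.5902 -0.0968  0.045 ] -44.882048709030805
0.052 [ 0.5898 -0.0965  0.052 ] -44.882048709030755
0.058 [ 0.5894 -0.0962  0.058 ] -44.882048709030805
[[489.4388892   94.04262314]] [[493.49580734  93.16967503]] px in w2 measured ~ (490.4, 91.2)
in tool frame [[ 0.0605  0.0038  0.0857  1.    ]
 [-0.0437  0.0055  0.0857  1.    ]]
mouth in tool3 [-2.81e-02 -6.00e-04  7.47e-02  1.00e+00]
```

```bash
python3 -m creep '{"delta_pos":[[0.012,-0.006,-0.02],[0.012,-0.006,-0.05],[0.012,-0.006,-0.085],[0.012,-0.006,-0.103],[0.012,-0.006,-0.103],[0.012,-0.006,-0.103]],"angular":[[0,0,0.023],[0,0,0.023],[0,0,0.023],[0,0,0.023],[0,0,0.023],[0,0,0.023]]}'
python3 -c "
from h import *
s=get_state();print(np.round(s['tcp_pos'],4),np.round(s['orientation'],4),s['ft_force'])"
```

```text
time_s: 7.62
tcp_pos: [0.6419, -0.1478, 0.0361]
orientation: [0.001, 0.382, 0.924, 0.0]
ft_force: [0.6, 0.1, 0.4]
grip_width: 0.087
finger_force: 0.0
[ 0.6419 -0.1478  0.0361] [1.000e-03 3.815e-01 9.243e-01 3.000e-04] [0.56627882 0.14368544 0.35371385]
```

```bash
python3 -m creep '{"delta_pos":[[0,0,-0.002],[0,0,-0.002],[0,0,-0.002],[0,0,-0.002],[0,0,-0.002],[0,0,-0.002],[0,0,-0.002],[0,0,-0.002]],"angular":[[0,0,0],[0,0,0],[0,0,0],[0,0,0],[0,0,0],[0,0,0],[0,0,0],[0,0,0]]}' 0 40
python3 -c "
from h import *
import pickle
s=get_state();print(np.round(s['tcp_pos'],4),np.round(s['orientation'],4),s['ft_force'])
c=view('wrist');pickle.dump(c,open('w5.pkl','wb'));cv2.imwrite('pics/w5.png',cv2.resize(c['frame'][20:300,200:440],None,fx=2.1,fy=2.1,interpolation=cv2.INTER_CUBIC)[:,:,::-1])"
```

```text
time_s: 8.62
tcp_pos: [0.641, -0.1477, 0.0326]
orientation: [-0.0, 0.381, 0.924, 0.0]
ft_force: [-0.2, -0.2, -0.2]
grip_width: 0.0148
finger_force: 0.0
[ 0.641  -0.1477  0.0326] [-0.      0.3815  0.9244  0.    ] [-0.1558653  -0.22677281 -0.17099612]
```

View pics/w5.png

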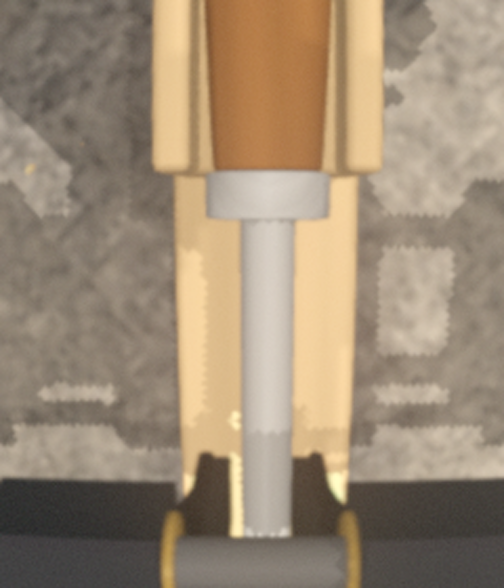

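The fingers are nearly closed round the shank, with the collar at (327,125) and well aligned. I'll close fully and lift.

```bash
python3 -m creep '{"delta_pos":[[0,0,0],[0,0,0],[0,0,0],[0,0,0]],"angular":[[0,0,0],[0,0,0],[0,0,0],[0,0,0]]}'
python3 -c "
from h import *
import pickle
s=get_state();print(np.round(s['tcp_pos'],4),np.round(s['orientation'],4),s['ft_force'])
c=view('wrist');pickle.dump(c,open('w6.pkl','wb'))"
python3 -m creep '{"delta_pos":[[0,0,0.005],[0,0,0.02],[0,0,0.05],[0,0,0.08],[0,0,0.08],[0,0,0.08]],"angular":[[0,0,0],[0,0,0],[0,0,0],[0,0,0],[0,0,0],[0,0,0]]}'
python3 -c "
from h import *
import pickle
s=get_state();print(np.round(s['tcp_pos'],4),np.round(s['orientation'],4),s['ft_force'],s['torque'])
c=view('wrist');pickle.dump(c,open('w7.pkl','wb'));cv2.imwrite('pics/w7.png',cv2.resize(c['frame'][20:300,200:440],None,fx=2.1,fy=2.1,interpolation=cv2.INTER_CUBIC)[:,:,::-1])"
```

```text
time_s: 9.18
tcp_pos: [0.6411, -0.1477, 0.0325]
orientation: [0.0, 0.381, 0.924, 0.0]
ft_force: [0.6, 0.1, -0.2]
grip_width: 0.0103
finger_force: 40.0
[ 0.6411 -0.1477  0.0325] [0.000e+00 3.814e-01 9.244e-01 1.000e-04] [ 0.61679753  0.08075987 -0.17275099]
time_s: 9.98
tcp_pos: [0.6405, -0.1479, 0.112]
orientation: [-0.0, 0.382, 0.924, -0.0]
ft_force: [0.4, 0.7, -3.3]
grip_width: 0.0103
finger_force: 39.9
[ 0.6405 -0.1479  0.112 ] [-4.000e-04  3.816e-01  9.243e-01 -2.000e-04] [ 0.43516463  0.74061    -3.34673115] [-0.00262217 -0.1458228  -0.05476912]
```

View pics/w7.png

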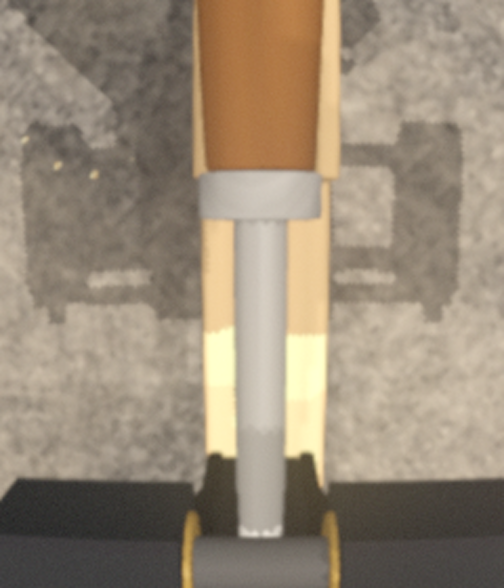

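```bash
cat > ln.py <<'E'
from h import *
import pickle
def line(c,z,c0=(308,322),c1=(328,342),rows=range(135,225,4)):
    f=c["frame"].astype(int);f=f.max(2)-f.min(2) # saturation: grey shank vs beige
    out=[]
    for r in rows:
        x=cv2.GaussianBlur(f[r:r+1].astype(np.float32),(3,1),0)[0];g=np.diff(x)
        i=c0[0]+np.argmin(g[c0[0]:c0[1]]);j=c1[0]+np.argmax(g[c1[0]:c1[1]]);out.append(((i+j+1)/2,r,j-i))
    o=np.array(out);k=np.polyfit(o[:,1],o[:,0],1)
    T=c["W"]@np.linalg.inv(np.array(c["tool_from_camera"]))
    P=at(c,[(np.polyval(k,r),r) for r in(127,240)],z);q=(np.linalg.inv(T)@np.c_[P,np.ones(2)].T).T
    print("k",np.round(k,4),"w",o[:,2].mean(),"tool",np.round(q[:,:3],4),"yaw in tool",np.degrees(np.arctan2(q[0,1]-q[1,1],q[0,0]-q[1,0])))
if __name__=="__main__":
    for n,z in(("w6",.052),("w7",.1315)): line(pickle.load(open(n+".pkl","rb")),z)
E
python3 ln.py
```

```text
k [7.700000e-03 3.218249e+02] w 24.608695652173914 tool [[ 0.0727 -0.0011 -0.0195]
 [ 0.0173 -0.0007 -0.0195]] yaw in tool -0.40412736120920517
k [5.000000e-04 3.235855e+02] w 24.434782608695652 tool [[ 0.0727 -0.0007 -0.0195]
 [ 0.0173 -0.0007 -0.0195]] yaw in tool -0.02575048941058902
```

```bash
python3 -m creep '{"delta_pos":[[-0.02,0,0.03],[-0.06,-0.005,0.05],[-0.11,-0.012,0.05],[-0.16,-0.02,0.05],[-0.21,-0.028,0.05],[-0.25,-0.034,0.03],[-0.262,-0.035,0.01],[-0.262,-0.035,0]],"angular":[[0,0,0],[0,0,-0.03],[0,0,-0.06],[0,0,-0.1],[0,0,-0.125],[0,0,-0.125],[0,0,-0.125],[0,0,-0.125]]}'
python3 -m creep '{"delta_pos":[[0,0,-0.02],[0,0,-0.03],[0,0,-0.03],[0,0,-0.03]],"angular":[[0,0,0],[0,0,0],[0,0,0],[0,0,0]]}'
python3 -c "
from h import *
s=get_state();q=s['orientation'];print(np.round(s['tcp_pos'],4),np.degrees(2*np.arctan2(q[2],q[1])),np.round(q,4),s['ft_force'],np.round(s['joint_positions'],2))
u=np.array([np.cos(np.radians(-52)),np.sin(np.radians(-52))]);d=np.array(s['tcp_pos'][:2])-[.4846,-.3186];print('along',d@u,'lat',d@[-u[1],u[0]])"
```

```text
time_s: 11.02
tcp_pos: [0.3775, -0.1828, 0.1112]
orientation: [-0.001, 0.439, 0.898, -0.0]
ft_force: [0.6, -0.4, -3.0]
grip_width: 0.0105
finger_force: 39.9
time_s: 11.52
tcp_pos: [0.3796, -0.1827, 0.0831]
orientation: [0.0, 0.438, 0.899, 0.0]
ft_force: [0.8, 0.9, -2.5]
grip_width: 0.0107
finger_force: 39.9
[ 0.3796 -0.1827  0.0831] 128.00508786853607 [3.000e-04 4.383e-01 8.988e-01 2.000e-04] [ 0.84285945  0.89782462 -2.5204213 ] [ 0.98  0.06 -0.65  2.1   0.05  0.99  0.97]
along -0.17170062913352027 lat 0.0009600598880292373
```

```bash
python3 -m creep '{"delta_pos":[[0,0,-0.02],[0,0,-0.0375],[0,0,-0.0375],[0,0,-0.0375]],"angular":[[0,0,0],[0,0,0],[0,0,0],[0,0,0]]}'
python3 - <<'E'
from h import *
s=get_state();q=s['orientation'];print(np.round(s['tcp_pos'],4),np.degrees(2*np.arctan2(q[2],q[1])))
u=np.array([np.cos(np.radians(-52)),np.sin(np.radians(-52)),0]);d=np.array(s['tcp_pos'])-[.4846,-.3186,0];print('along',d@u,'lat',d@[-u[1],u[0],0])
M=np.array([.4846,-.3186,.065]);ims=[]
for n in("scene","top"):
    c=view(n);p=proj(c,[M,M-.03*u,M+.19*u]);print(n,np.round(p,1))
    x,y=np.round(p[0]).astype(int);im=c["frame"][y-40:y+40,x-48:x+48]
    ims.append(cv2.resize(im,None,fx=4.1,fy=4.1,interpolation=cv2.INTER_CUBIC));print(x-48,y-40)
cv2.imwrite("pics/st.png",np.hstack(ims)[:,:,::-1])
E
```

```text
time_s: 12.02
tcp_pos: [0.3797, -0.183, 0.046]
orientation: [0.001, 0.438, 0.899, 0.0]
ft_force: [-0.3, -0.0, -2.4]
grip_width: 0.0105
finger_force: 39.9
[ 0.3797 -0.183   0.046 ] 127.98677251790083
along -0.17147898016873692 lat 0.0008487996306626143
scene [[394.9 193.4]
 [393.7 197.6]
 [401.7 170.1]]
347 153
top [[396.4 223.1]
 [388.3 229.4]
 [446.8 183.7]]
348 183
```

View pics/st.png

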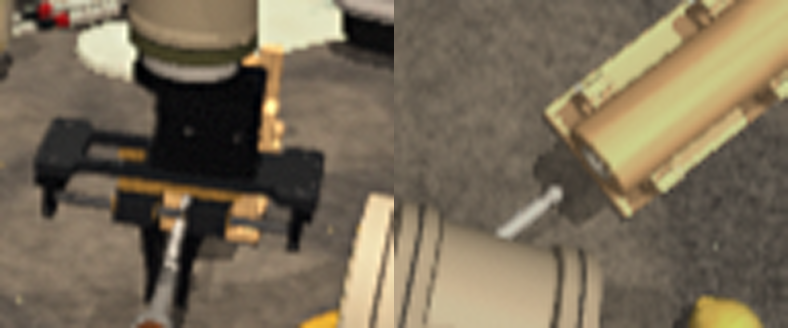

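The top crop shows the nose at (388,229), as predicted (388.3,229.4). It lines up with the barrel's axis. I'll insert it slowly with a softer grip.

```bash
python3 -m creep '{"delta_pos":[[0.0028,-0.0039,-0.0005],[0.006,-0.0079,-0.0005],[0.0092,-0.0118,-0.0005],[0.0123,-0.0158,-0.0005],[0.0154,-0.0197,-0.0005],[0.0185,-0.0236,-0.0005],[0.0215,-0.0276,-0.0005],[0.0246,-0.0315,-0.0005]],"angular":[[0,0,0],[0,0,0],[0,0,0],[0,0,0],[0,0,0],[0,0,0],[0,0,0],[0,0,0]]}' 0 20
python3 -m creep '{"delta_pos":[[0.0012,-0.0016,0],[0.0025,-0.0032,0],[0.0037,-0.0047,0],[0.0049,-0.0063,0],[0.0049,-0.0063,0]],"angular":[[0,0,0],[0,0,0],[0,0,0],[0,0,0],[0,0,0]]}'
```

```text
time_s: 13.12
tcp_pos: [0.4038, -0.2145, 0.0445]
orientation: [-0.0, 0.438, 0.899, 0.0]
ft_force: [-0.4, 0.3, -2.3]
grip_width: 0.0111
finger_force: 20.0
time_s: 13.75
tcp_pos: [0.4086, -0.2206, 0.0446]
orientation: [0.0, 0.439, 0.899, 0.0]
ft_force: [0.0, 1.0, -2.9]
grip_width: 0.0111
finger_force: 20.0
```

```bash
python3 -m creep '{"delta_pos":[[0.0037,-0.0047,0],[0.0074,-0.0095,0],[0.0111,-0.0142,0],[0.0148,-0.0189,0],[0.0185,-0.0236,0],[0.0222,-0.0284,0],[0.0259,-0.0331,0],[0.0295,-0.0378,0]],"angular":[[0,0,0],[0,0,0],[0,0,0],[0,0,0],[0,0,0],[0,0,0],[0,0,0],[0,0,0]]}'
python3 -m creep '{"delta_pos":[[0.0037,-0.0047,0],[0.0074,-0.0095,0],[0.0111,-0.0142,0],[0.0148,-0.0189,0],[0.0185,-0.0236,0],[0.0222,-0.0284,0],[0.0246,-0.0315,0],[0.0246,-0.0315,0]],"angular":[[0,0,0],[0,0,0],[0,0,0],[0,0,0],[0,0,0],[0,0,0],[0,0,0],[0,0,0]]}'
python3 - <<'E'
from h import *
s=get_state();q=s['orientation'];print(np.degrees(2*np.arctan2(q[2],q[1])))
u=np.array([np.cos(np.radians(-52)),np.sin(np.radians(-52)),0]);d=np.array(s['tcp_pos'])-[.4846,-.3186,0];print('along',d@u,'lat',d@[-u[1],u[0],0])
c=view("wrist");import pickle;pickle.dump(c,open("w8.pkl","wb"))
cv2.imwrite("pics/w8.png",cv2.resize(c["frame"][20:300,200:440],None,fx=2.1,fy=2.1,interpolation=cv2.INTER_CUBIC)[:,:,::-1])
from ln import line;line(c,.0645)
c=view("top");im=c["frame"][183:263,348:444];cv2.imwrite("pics/t8.png",cv2.resize(im,None,fx=5,fy=5,interpolation=cv2.INTER_CUBIC)[:,:,::-1])
E
```

```text
time_s: 14.75
tcp_pos: [0.4383, -0.2587, 0.0446]
orientation: [0.0, 0.439, 0.899, 0.0]
ft_force: [0.0, 0.5, -1.8]
grip_width: 0.0113
finger_force: 20.0
time_s: 15.75
tcp_pos: [0.4628, -0.29, 0.0445]
orientation: [0.0, 0.439, 0.899, 0.0]
ft_force: [0.1, -0.0, -1.5]
grip_width: 0.0109
finger_force: 20.0
127.97350812882054
along -0.035995230529135884 lat 0.00039617116068349414
k [8.600000e-03 3.223219e+02] w 25.608695652173914 tool [[ 0.0726 -0.0008 -0.02  ]
 [ 0.0175 -0.0004 -0.02  ]] yaw in tool -0.49086961873039275
```

View pics/t8.png

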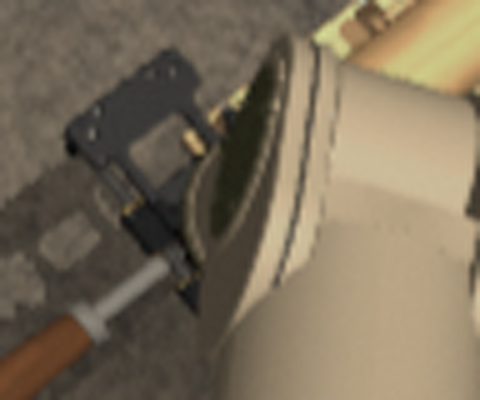

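The top view shows the collar well out at about (93,318) in the crop, and the shank going in under the gripper. I've now used my 10 pictures, so the rest goes by numbers. Next I'll release and go up.

```bash
python3 -m creep '{"delta_pos":[[0,0,0],[0,0,0],[0,0,0],[0,0,0],[0,0,0],[0,0,0],[0,0,0],[0,0,0]],"angular":[[0,0,0],[0,0,0],[0,0,0],[0,0,0],[0,0,0],[0,0,0],[0,0,0],[0,0,0]]}' 0.07 20
python3 -m creep '{"delta_pos":[[0,0,0.02],[0,0,0.05],[0,0,0.065],[0,0,0.065],[0,0,0.065]],"angular":[[0,0,0],[0,0,0],[0,0,0],[0,0,0],[0,0,0]]}'
python3 - <<'E'
from h import *
import pickle
c=view("wrist");pickle.dump(c,open("w9.pkl","wb"))
T=c["W"]@np.linalg.inv(np.array(c["tool_from_camera"]))
f=c["frame"].astype(int);s=f.max(2)-f.min(2)
for r in range(10,230,15): print(r,s[r,270:380:3].tolist())
for t in("axle_handle","shoulder","axle"):print(t,[ (np.round(d["position"],1).tolist(),round(d["p"],2)) for d in spot_in(c,t)[:2]])
E
```

```text
time_s: 16.85
tcp_pos: [0.4627, -0.2898, 0.0446]
orientation: [0.0, 0.438, 0.899, 0.0]
ft_force: [0.1, -0.1, 0.6]
grip_width: 0.0691
finger_force: 0.0
time_s: 17.48
tcp_pos: [0.4621, -0.2897, 0.1088]
orientation: [-0.001, 0.438, 0.899, 0.0]
ft_force: [-0.6, 0.4, 1.1]
grip_width: 0.0701
finger_force: 0.0
10 [13, 15, 16, 15, 15, 14, 14, 15, 15, 14, 19, 16, 74, 86, 91, 94, 93, 93, 97, 104, 107, 104, 102, 98, 81, 23, 20, 21, 19, 21, 23, 25, 26, 27, 26, 27, 23]
25 [13, 14, 16, 17, 18, 20, 22, 23, 22, 19, 19, 39, 81, 87, 94, 94, 90, 94, 99, 106, 107, 105, 103, 99, 91, 38, 23, 23, 21, 23, 22, 22, 25, 24, 23, 22, 24]
40 [23, 20, 23, 21, 21, 26, 26, 25, 21, 20, 21, 41, 80, 85, 94, 91, 91, 94, 95, 99, 105, 102, 103, 99, 91, 42, 22, 22, 25, 30, 31, 29, 30, 30, 24, 26, 23]
55 [20, 20, 23, 25, 26, 25, 24, 21, 21, 21, 21, 28, 79, 85, 92, 93, 94, 91, 94, 98, 102, 104, 101, 96, 89, 29, 25, 26, 27, 32, 32, 31, 31, 30, 30, 32, 32]
70 [27, 25, 26, 23, 26, 27, 24, 21, 25, 26, 24, 25, 70, 83, 90, 94, 92, 93, 93, 97, 96, 97, 94, 89, 74, 26, 24, 23, 32, 29, 31, 30, 30, 32, 31, 30, 31]
85 [27, 26, 23, 28, 2
[... 928 characters left out ...]
 30, 31, 28, 25, 26, 27, 30, 25, 21, 18, 19, 17, 19, 19, 28, 30, 31, 28, 29, 28, 30, 26, 26, 25, 27, 26, 22, 23, 26, 26]
190 [32, 31, 31, 32, 30, 30, 31, 33, 33, 32, 31, 29, 31, 30, 26, 20, 18, 19, 17, 17, 18, 26, 29, 31, 28, 28, 28, 27, 30, 30, 25, 29, 32, 29, 30, 28, 31]
205 [33, 31, 30, 32, 32, 30, 30, 31, 31, 31, 30, 30, 30, 29, 26, 22, 17, 20, 17, 17, 17, 21, 30, 32, 28, 25, 29, 31, 31, 33, 33, 33, 29, 30, 33, 32, 31]
220 [30, 32, 31, 32, 35, 31, 26, 24, 25, 23, 27, 26, 24, 23, 24, 20, 18, 20, 16, 19, 19, 21, 23, 21, 22, 22, 21, 25, 29, 27, 30, 27, 31, 29, 29, 34, 34]
axle_handle [([325.8, 48.9], 0.9), ([160.6, 237.5], 0.33)]
shoulder [([323.0, 92.8], 0.77)]
axle [([324.6, 88.9], 0.97)]
```

```bash
python3 -m creep '{"delta_pos":[[-0.02,0.026,0],[-0.05,0.064,0],[-0.0751,0.0961,0],[-0.0751,0.0961,-0.02],[-0.0751,0.0961,-0.045],[-0.0751,0.0961,-0.069],[-0.0751,0.0961,-0.069],[-0.0751,0.0961,-0.069]],"angular":[[0,0,0],[0,0,0],[0,0,0],[0,0,0],[0,0,0],[0,0,0],[0,0,0],[0,0,0]]}'
python3 - <<'E'
from h import *
s=get_state();q=s['orientation'];print(np.degrees(2*np.arctan2(q[2],q[1])),np.round(s['joint_positions'],2),s['torque'])
u=np.array([np.cos(np.radians(-52)),np.sin(np.radians(-52)),0]);d=np.array(s['tcp_pos'])-[.4846,-.3186,0];print('along',d@u,'lat',d@[-u[1],u[0],0])
c=view("wrist");f=c["frame"].astype(int);g=f.max(2)-f.min(2);T=c["W"]@np.linalg.inv(np.array(c["tool_from_camera"]))
col=g[20:262,325];r=20+np.flatnonzero((col>60))
print("handle rows",r.min() if len(r) else None,r.max() if len(r) else None)
for y in(60,120,180,230):
    k=np.flatnonzero(g[y,260:400]>60)+260
    if len(k):
        o,dd=ray(c,[(k[0],y),(k[-1]+1,y)]);m=dd.sum(0);w=np.arccos(dd[0]@dd[1]);P=o+m/np.linalg.norm(m)*((.06-o[2])/(m[2]/np.linalg.norm(m)));print(y,k[0],k[-1],"w",w,"tool",np.round((np.linalg.inv(T)@np.r_[P,1])[:3],4))
E
```

```text
time_s: 18.68
tcp_pos: [0.3879, -0.1938, 0.0412]
orientation: [0.0, 0.438, 0.899, 0.0]
ft_force: [0.2, -0.1, 1.1]
grip_width: 0.0698
finger_force: 0.0
127.99486092969632 [ 0.98  0.17 -0.65  2.11  0.13  0.9   0.92] [-0.00798788 -0.16282179  0.03700803]
along -0.15787285531898818 lat 0.000682212440155473
handle rows 164 261
180 300 346 w 0.15162814565011143 tool [ 0.0477 -0.0008 -0.0188]
230 297 350 w 0.17412074723939303 tool [ 0.0223 -0.0006 -0.0188]
```

```bash
python3 -m creep '{"delta_pos":[[0,0,0],[0,0,0],[0,0,0],[0,0,0],[0,0,0],[0,0,0],[0,0,0],[0,0,0]],"angular":[[0,0,0],[0,0,0],[0,0,0],[0,0,0],[0,0,0],[0,0,0],[0,0,0],[0,0,0]]}' 0 20
python3 -m creep '{"delta_pos":[[0,0,0.001],[0,0,0.002],[0,0,0.002]],"angular":[[0.005,0.004,0],[0.01,0.007,0],[0.01,0.007,0]]}'
python3 -m creep '{"delta_pos":[[0,0,0.001],[0,0,0.002],[0,0,0.002]],"angular":[[0.005,0.004,0],[0.01,0.007,0],[0.01,0.007,0]]}'
```

```text
time_s: 19.73
tcp_pos: [0.3875, -0.1937, 0.0406]
orientation: [0.0, 0.438, 0.899, 0.0]
ft_force: [0.3, -0.2, 0.0]
grip_width: 0.0269
finger_force: 20.0
time_s: 20.1
tcp_pos: [0.3875, -0.1937, 0.0426]
orientation: [-0.006, 0.438, 0.899, 0.003]
ft_force: [-1.0, 0.9, -0.0]
grip_width: 0.0265
finger_force: 20.0
time_s: 20.48
tcp_pos: [0.3876, -0.1938, 0.0446]
orientation: [-0.011, 0.438, 0.899, 0.006]
ft_force: [-0.1, 0.2, -0.4]
grip_width: 0.027
finger_force: 20.0
```

```bash
python3 -m creep '{"delta_pos":[[0,0,0.0005],[0,0,0.001],[0,0,0.001]],"angular":[[0.003,0.002,0],[0.005,0.004,0],[0.005,0.004,0]]}'
python3 -m creep '{"delta_pos":[[0.0012,-0.0016,0],[0.0025,-0.0032,0],[0.0049,-0.0063,0],[0.0074,-0.0095,0],[0.0098,-0.0126,0],[0.0123,-0.0158,0],[0.0123,-0.0158,0]],"angular":[[0,0,0],[0,0,0],[0,0,0],[0,0,0],[0,0,0],[0,0,0],[0,0,0]]}'
```

```text
time_s: 20.85
tcp_pos: [0.3875, -0.1937, 0.0456]
orientation: [-0.014, 0.438, 0.899, 0.007]
ft_force: [-0.6, 0.7, -0.4]
grip_width: 0.0268
finger_force: 20.0
time_s: 21.72
tcp_pos: [0.4003, -0.21, 0.0457]
orientation: [-0.013, 0.439, 0.899, 0.007]
ft_force: [1.3, -0.6, -0.7]
grip_width: 0.0268
finger_force: 20.0
```

```bash
python3 -m creep '{"delta_pos":[[0.0025,-0.0032,0],[0.0049,-0.0063,0],[0.0074,-0.0095,0],[0.0098,-0.0126,0],[0.0123,-0.0158,0],[0.0154,-0.0197,0],[0.0185,-0.0236,0],[0.0185,-0.0236,0]],"angular":[[0,0,0],[0,0,0],[0,0,0],[0,0,0],[0,0,0],[0,0,0],[0,0,0],[0,0,0]]}'
python3 -m creep '{"delta_pos":[[0.0025,-0.0032,0],[0.0049,-0.0063,0],[0.0074,-0.0095,0],[0.0098,-0.0126,0],[0.0123,-0.0158,0],[0.0154,-0.0197,0],[0.0185,-0.0236,0],[0.0185,-0.0236,0]],"angular":[[0,0,0],[0,0,0],[0,0,0],[0,0,0],[0,0,0],[0,0,0],[0,0,0],[0,0,0]]}'
```

```text
time_s: 22.72
tcp_pos: [0.4189, -0.2338, 0.0457]
orientation: [-0.013, 0.439, 0.899, 0.007]
ft_force: [-0.2, -1.4, -0.3]
grip_width: 0.0269
finger_force: 20.0
time_s: 23.72
tcp_pos: [0.4375, -0.2574, 0.0458]
orientation: [-0.013, 0.439, 0.899, 0.007]
ft_force: [1.9, -0.0, 0.7]
grip_width: 0.0269
finger_force: 20.0
```

```bash
for i in 1; do python3 -m creep '{"delta_pos":[[0.0012,-0.0016,0],[0.0025,-0.0032,0],[0.0037,-0.0047,0],[0.0049,-0.0063,0],[0.0062,-0.0079,0],[0.0074,-0.0095,0],[0.0086,-0.011,0],[0.0086,-0.011,0]],"angular":[[0,0,0],[0,0,0],[0,0,0],[0,0,0],[0,0,0],[0,0,0],[0,0,0],[0,0,0]]}'; done
python3 -m creep '{"delta_pos":[[0.0006,-0.0008,0],[0.0012,-0.0016,0],[0.0018,-0.0024,0],[0.0025,-0.0032,0],[0.0025,-0.0032,0]],"angular":[[0,0,0],[0,0,0],[0,0,0],[0,0,0],[0,0,0]]}'
```

```text
time_s: 24.72
tcp_pos: [0.4456, -0.268, 0.0456]
orientation: [-0.013, 0.439, 0.899, 0.007]
ft_force: [-0.3, 0.5, 1.7]
grip_width: 0.0267
finger_force: 20.0
time_s: 25.35
tcp_pos: [0.4473, -0.2701, 0.0454]
orientation: [-0.015, 0.438, 0.899, 0.008]
ft_force: [-4.8, 4.3, 4.4]
grip_width: 0.0269
finger_force: 20.0
```

```bash
python3 -m creep '{"delta_pos":[[0,0,0.0005],[0,0,0.001],[0.0006,-0.0008,0.001],[0.0012,-0.0016,0.001],[0.0018,-0.0024,0.001],[0.0018,-0.0024,0.001]],"angular":[[0,0,0],[0,0,0],[0,0,0],[0,0,0],[0,0,0],[0,0,0]]}'
python3 -m creep '{"delta_pos":[[0.0006,-0.0008,0],[0.0012,-0.0016,0],[0.0018,-0.0024,0],[0.0025,-0.0032,0],[0.0025,-0.0032,0]],"angular":[[0,0,0],[0,0,0],[0,0,0],[0,0,0],[0,0,0]]}'
```

```text
time_s: 26.1
tcp_pos: [0.4491, -0.2728, 0.046]
orientation: [-0.014, 0.438, 0.899, 0.008]
ft_force: [-3.5, 4.7, -1.5]
grip_width: 0.0269
finger_force: 20.0
time_s: 26.72
tcp_pos: [0.4516, -0.276, 0.046]
orientation: [-0.015, 0.438, 0.899, 0.008]
ft_force: [-3.8, 4.0, -0.9]
grip_width: 0.0268
finger_force: 20.0
```

```bash
python3 -m creep '{"delta_pos":[[0.0006,-0.0008,0],[0.0012,-0.0016,0],[0.0018,-0.0024,0],[0.0025,-0.0032,0],[0.0025,-0.0032,0]],"angular":[[0,0,0],[0,0,0],[0,0,0],[0,0,0],[0,0,0]]}'
python3 -m creep '{"delta_pos":[[0.0006,-0.0008,0],[0.0012,-0.0016,0],[0.0018,-0.0024,0],[0.0025,-0.0032,0],[0.0025,-0.0032,0]],"angular":[[0,0,0],[0,0,0],[0,0,0],[0,0,0],[0,0,0]]}'
python3 - <<'E'
from h import *
c=view("wrist");f=c["frame"].astype(int)
u=np.array([np.cos(np.radians(-52)),np.sin(np.radians(-52)),0]);s=get_state();d=np.array(s['tcp_pos'])-[.4846,-.3186,0];print('along',d@u,'lat',d@[-u[1],u[0],0])
for t in("mouth","barrel"):
    for n in("top","scene"):
        v=view(n);print(t,n,[(np.round(d["position"],1).tolist(),round(d["p"],2)) for d in spot_in(v,t)[:1]])
E
```

```text
time_s: 27.35
tcp_pos: [0.4532, -0.2777, 0.0456]
orientation: [-0.016, 0.438, 0.899, 0.008]
ft_force: [-7.5, 9.7, 1.6]
grip_width: 0.0269
finger_force: 20.0
time_s: 27.98
tcp_pos: [0.4569, -0.2825, 0.0461]
orientation: [-0.014, 0.438, 0.899, 0.007]
ft_force: [-2.6, 3.1, -1.1]
grip_width: 0.0268
finger_force: 20.0
along -0.0452745547253717 lat 0.00032822641556710236
mouth top [([447.7, 182.8], 0.93)]
mouth scene [([270.2, 283.9], 0.48)]
barrel top [([446.1, 182.6], 0.8)]
barrel scene [([397.8, 190.5], 0.67)]
```

```bash
python3 -m creep '{"delta_pos":[[0.0006,-0.0008,0],[0.0012,-0.0016,0],[0.0018,-0.0024,0],[0.0018,-0.0024,0]],"angular":[[0,0,0],[0,0,0],[0,0,0],[0,0,0]]}'
python3 -m creep '{"delta_pos":[[0.0006,-0.0008,0],[0.0012,-0.0016,0],[0.0018,-0.0024,0],[0.0018,-0.0024,0]],"angular":[[0,0,0],[0,0,0],[0,0,0],[0,0,0]]}'
```

```text
time_s: 28.92
tcp_pos: [0.4593, -0.2857, 0.0467]
orientation: [-0.013, 0.439, 0.899, 0.007]
ft_force: [0.4, -0.7, -2.2]
grip_width: 0.0268
finger_force: 20.0
time_s: 29.42
tcp_pos: [0.4596, -0.286, 0.046]
orientation: [-0.016, 0.438, 0.899, 0.008]
ft_force: [-5.5, 6.6, 2.2]
grip_width: 0.0268
finger_force: 20.0
```

```bash
python3 -m creep '{"delta_pos":[[0.0006,-0.0008,0],[0.0012,-0.0016,0],[0.0012,-0.0016,0]],"angular":[[0,0,0],[0,0,0],[0,0,0]]}'
python3 -m creep '{"delta_pos":[[0.0006,-0.0008,0],[0.0012,-0.0016,0],[0.0012,-0.0016,0]],"angular":[[0,0,0],[0,0,0],[0,0,0]]}'
```

```text
time_s: 29.8
tcp_pos: [0.4597, -0.2859, 0.0457]
orientation: [-0.018, 0.438, 0.899, 0.008]
ft_force: [-11.6, 12.9, 8.2]
grip_width: 0.027
finger_force: 20.0
time_s: 30.18
tcp_pos: [0.4601, -0.2863, 0.0454]
orientation: [-0.019, 0.437, 0.899, 0.009]
ft_force: [-15.3, 17.0, 10.4]
grip_width: 0.0269
finger_force: 20.0
```

```bash
python3 -m creep '{"delta_pos":[[-0.0012,0.0016,0],[-0.0025,0.0032,0],[-0.0037,0.0047,0],[-0.0037,0.0047,0]],"angular":[[0,0,0],[0,0,0],[0,0,0],[0,0,0]]}'
python3 -m creep '{"delta_pos":[[0,0,0],[0,0,0],[0,0,0],[0,0,0],[0,0,0],[0,0,0]],"angular":[[0,0,0],[0,0,0],[0,0,0],[0,0,0],[0,0,0],[0,0,0]]}' 0.07 20
python3 -m creep '{"delta_pos":[[0,0,0.02],[0,0,0.05],[-0.01,0.013,0.08],[-0.02,0.026,0.1],[-0.02,0.026,0.1],[-0.02,0.026,0.1]],"angular":[[0,0,0],[0,0,0],[0,0,0],[0,0,0],[0,0,0],[0,0,0]]}'
python3 - <<'E'
from h import *
import pickle
c=view("wrist");pickle.dump(c,open("w10.pkl","wb"));f=c["frame"].astype(int)
for t in("axle_handle","mouth","shoulder","barrel"):print(t,[(np.round(d["position"],1).tolist(),round(d["p"],2)) for d in spot_in(c,t)[:2]])
T=c["W"]@np.linalg.inv(np.array(c["tool_from_camera"]))
u=np.array([np.cos(np.radians(-52)),np.sin(np.radians(-52)),0]);M=np.array([.4846,-.3186,.065])
print("pred px shoulder home (+6.5)",np.round(proj(c,[M+.0065*u+[0,0,.0135],M+.0065*u+[0,0,.03],M-.0035*u+[0,0,.0135],M-.0955*u]),1))
for r in range(100,264,3):
    print(r,f[r,318:330].mean(0).round().astype(int).tolist(),f[r,303:306].mean(0).round().astype(int).tolist())
E
```

```text
time_s: 30.68
tcp_pos: [0.4597, -0.2865, 0.0468]
orientation: [-0.013, 0.438, 0.899, 0.007]
ft_force: [-0.2, 1.0, -0.9]
grip_width: 0.027
finger_force: 20.0
time_s: 31.42
tcp_pos: [0.4595, -0.2863, 0.0466]
orientation: [-0.014, 0.438, 0.899, 0.007]
ft_force: [-0.8, 0.7, 0.5]
grip_width: 0.0694
finger_force: 0.0
time_s: 32.17
tcp_pos: [0.4396, -0.2607, 0.1467]
orientation: [-0.013, 0.439, 0.899, 0.007]
ft_force: [0.2, -0.1, 0.5]
grip_width: 0.0697
finger_force: 0.0
axle_handle [([324.1, 230.6], 0.91)]
mouth [([324.4, 314.0], 0.75)]
shoulder [([324.0, 231.2], 0.66)]
barrel [([324.7, 315.1], 0.86)]
pred px shoulder home (+6.5) [[324.4 303.1]
 [324.4 313.8]
 [324.4 293.6]
 [324.4 186.3]]
100 [130, 120, 106] [115, 105, 92]
103 [125, 115, 102] [128, 116, 104]
106 [122, 112, 99] [127, 115, 102]
109 [127, 116, 102] [131, 119, 104]
112 [127, 117, 103] [147, 135, 118]
115 [132, 121, 107] [142, 131, 114]
118 [130, 119, 105] [133, 122, 108]
121 [125, 115, 102] [132, 121, 107]
124 [130, 119, 105] [132, 120, 106]
127 [131, 121, 107] [138, 126, 111]
130 [124, 113, 101] [142, 130, 114]
133 [116, 106
[... 825 characters left out ...]
, 124]
205 [214, 153, 91] [152, 139, 123]
208 [213, 154, 92] [143, 130, 115]
211 [212, 152, 90] [157, 143, 125]
214 [213, 153, 92] [149, 136, 119]
217 [211, 150, 90] [167, 153, 135]
220 [208, 148, 88] [160, 145, 128]
223 [205, 145, 86] [154, 141, 122]
226 [201, 142, 85] [139, 126, 111]
229 [201, 142, 85] [156, 142, 124]
232 [202, 144, 87] [156, 143, 124]
235 [204, 144, 87] [157, 143, 126]
238 [204, 145, 87] [155, 140, 122]
241 [200, 141, 84] [127, 115, 100]
244 [199, 141, 84] [130, 117, 101]
247 [199, 141, 84] [123, 111, 96]
250 [200, 142, 84] [118, 105, 91]
253 [203, 144, 84] [126, 113, 97]
256 [202, 143, 85] [122, 108, 93]
259 [201, 142, 84] [124, 111, 97]
262 [202, 143, 85] [119, 106, 92]
```

```bash
python3 -m creep '{"delta_pos":[[0.01,-0.013,0.02],[0.03,-0.039,0.03],[0.05,-0.064,0.03],[0.068,-0.087,0.03],[0.068,-0.087,0.03],[0.068,-0.087,0.03]],"angular":[[0,0,0],[0,0,0],[0,0,0],[0,0,0],[0,0,0],[0,0,0]]}'
python3 - <<'E'
from h import *
import pickle
c=view("wrist");pickle.dump(c,open("w11.pkl","wb"));f=c["frame"].astype(int)
u=np.array([np.cos(np.radians(-52)),np.sin(np.radians(-52)),0]);n=np.array([.788,.616,0]);M=np.array([.4846,-.3186,.065])+.0065*u
up=np.array([0,0,1.])
def pr(x,l,z): return np.round(proj(c,[M+x*u+l*n+z*up])[0],1)
print("collar front top",pr(0,0,.0135),"collar back top",pr(-.01,0,.0135),"barrel end top",pr(0,0,.03),"barrel end side",pr(0,.03,0),pr(0,-.03,0),"handle end",pr(-.102,0,0))
x,y=pr(0,0,.0135).astype(int)
for r in range(y-16,y+16): print(r,"mid",f[r,x-4:x+5].mean(0).round().astype(int).tolist(),"L",f[r,x-19:x-17].mean(0).round().astype(int).tolist(),"R",f[r,x+18:x+20].mean(0).round().astype(int).tolist())
E
```

```text
time_s: 33.17
tcp_pos: [0.5074, -0.3465, 0.1761]
orientation: [-0.014, 0.438, 0.899, 0.008]
ft_force: [0.1, 0.0, 0.3]
grip_width: 0.0701
finger_force: 0.0
collar front top [323.6 174.2] collar back top [323.6 162.6] barrel end top [323.6 177.7] barrel end side [356.9 171.7] [290.3 171.7] handle end [323.6  58. ]
158 mid [147, 100, 59] L [110, 100, 83] R [120, 106, 90]
159 mid [147, 102, 61] L [112, 100, 85] R [123, 110, 92]
160 mid [146, 100, 59] L [109, 98, 82] R [122, 108, 92]
161 mid [143, 104, 72] L [113, 97, 78] R [124, 110, 89]
162 mid [146, 127, 109] L [136, 112, 82] R [143, 121, 90]
163 mid [174, 164, 151] L [160, 131, 92] R [170, 140, 100]
164 mid [202, 194, 182] L [172, 140, 98] R [189, 158, 111]
165 mid [218, 211, 199] L [178, 146, 103] R [198, 167, 120]
166 mid [220, 213, 201] L [178, 146, 103] R [202, 168, 120]
167 mid [209, 202, 190] L [176, 146, 102] R [199, 166, 119]
168 mid [191, 184, 171] L [165, 134, 94] R [184, 150, 106]
169 mid [178, 170, 158] L [153, 122, 84] R [162, 132, 91]
170 mid [174, 165, 153] L [147, 118, 78] R [145, 118, 78]
171 mid [173, 164, 152] L [14
[... 398 characters left out ...]
142] L [202, 168, 114] R [206, 173, 118]
179 mid [225, 209, 149] L [197, 164, 111] R [200, 166, 112]
180 mid [222, 203, 144] L [194, 160, 108] R [195, 162, 110]
181 mid [216, 193, 135] L [194, 160, 108] R [192, 159, 106]
182 mid [212, 182, 126] L [194, 160, 109] R [194, 160, 108]
183 mid [210, 176, 121] L [194, 159, 110] R [194, 160, 110]
184 mid [209, 174, 120] L [194, 160, 109] R [194, 161, 110]
185 mid [209, 174, 120] L [194, 162, 110] R [194, 160, 110]
186 mid [209, 174, 120] L [195, 162, 110] R [194, 160, 109]
187 mid [210, 175, 121] L [200, 167, 114] R [200, 170, 116]
188 mid [210, 175, 120] L [208, 178, 122] R [210, 184, 128]
189 mid [211, 179, 124] L [218, 190, 133] R [224, 199, 140]
```

The collar front at row 174.5 and the barrel edge at row 177 match the predictions for a seated collar within about 0.6 mm. The push also dropped to zero after a 12 N peak and then met a hard stop. I'm handing the job in.

```bash
python3 -c "
from bench import *
print(finish_job())"
```

```text
the job is handed in; nothing more can be done
None
```

The axle is home in the barrel: it snapped through the spring balls, its collar measured within about 0.6 mm of the barrel's end, and the pin was left in its cradle with the arm clear; I handed the job in at about 33 s, and no verdict came back.

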